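Pass the turn to green on the domino-night dial

TASK

It is green's turn: with a fingertip, gently flick the toothed wheel of the turn dial clockwise (seen from above), click by click, until its red tooth rests in the notch where it points at the green marble. Do not let it click past green, do not click it backwards, leave the marbles in their cups, and do not knock the other things on the shelf. Only push the wheel, pick nothing up, and finish with the hand clear.

Things in the scene. Friction and masses are not known exactly. Their poses are not given: they have to be found in the camera images.
- dial: Fixed round white board, 210 mm across, 18 mm thick; origin at the centre of its underside. Three black marble cups (29 mm across, rims 5 mm high) stand on it 85 mm from the axis, at +60, 0 and -60 degrees counter-clockwise from its own +x axis; none on its -x half. Flat brass dots 69 mm out mark the wheel's six rest directions (0, 60, .. 300 degrees).
- wheel_center (a point): On the upright axis of the flat wheel on the dial, 30 mm above the shelf, half-way up the teeth. Hub radius 34 mm, its top at 38 mm (brass cap to 42 mm). Six straight radial teeth 60 degrees apart, one red, five dark wood: 10 mm wide, round ends 60 mm from the axis, 22 to 38 mm above the shelf (board's top: 18 mm); gaps 42 mm wide at 52 mm radius.
- wheel (a joint): Turn of the wheel, rad, growing clockwise from above; 0 = red tooth along the dial's -x, where every run starts. Sprung notches every 1.047 rad: it rests only at multiples of that. Pushed more than 0.524 past a notch it snaps into the next and stops there; released sooner it falls back. Needs 2 to 4 N at 50 mm from the axis; turns both ways, no end stops.
- red_tip (a point): Outer end of the red tooth, 60 mm from the wheel's axis, 30 mm above the shelf; turns with the wheel. It points at a marble when the tooth rests in line with it, 25 mm from its centre.
- green_center (a point): Centre of the green glass marble, 22 mm diameter, loose in one of the three cups (centre 29 mm above the shelf). The cup differs from run to run: it is 2, 3 or 4 clicks clockwise of the red tooth's start (cups at +60, 0, -60 degrees).
- amber_center (a point): Centre of the amber glass marble, 22 mm diameter, loose in another cup; leave it there.
- blue_center (a point): Centre of the blue marble, 22 mm diameter, loose in another cup; leave it there.
- dice_tower: Black plastic dice tower, 75 x 75 mm, 155 mm tall, loose, standing to the right of the dial; origin at the centre of its underside.
- domino_box: Wooden domino box with a sliding lid, 190 (x) x 70 x 50 mm, loose, to the left of the dial; origin at the centre of its underside.
- tray: Blue silicone tray, 160 (x) x 110 x 18 mm, with two red dice, loose, farther left; origin at the centre of its underside.

How it is judged:
By the outcome, as a careful person would: the job done as asked, in the order asked, and still so for the second after the job is handed in, with the robot touching nothing.
It also fails if it takes over 58 s, if anything falls off the work surface, if the arm or the gripper's body presses on something with over 40 N, if the wrist force passes 120 N, or if a joint passes its speed limit or range.

ROBOT

A 7-joint arm with a two-finger parallel gripper is mounted at the origin on the work surface. World frame = base frame: x ahead of the robot, y to its left, z up, the work surface at z = 0. Lengths are in m, angles in rad, forces in N, time in s.
With the tool pointing down it reaches from about 0.425 to 0.925 m from the base axis. Payload 6.8 kg.
Tool frame: the origin (TCP) lies midway between the tips of the shut fingers; the grasp point (between the pads) lies 19 mm behind it; z points along the fingers, y is the line along which they close (so a half turn about z gives the same grasp; the last joint's range is limited). The gripper opens to 85 mm and grips with 20 to 120 N. Pads are 22 mm wide; open, the fingers measure 114 mm over their backs; the gripper's body (76 mm by 85 mm) begins 54 mm behind the grasp point. The pads swing forward as they close: fully open they stand 13 mm farther back than shut.
Start: joints at [1.16, 0.477, 0.022, 1.555, -0.011, 1.109, -0.083], TCP at [0.201, -0.644, 0.231] pointing down, gripper open.
Joint ranges: [-2.96, 2.96], [-0.34, 2.1], [-1.41, 1.46], [0.24, 2.44], [-1.37, 4.51], [0.17, 1.92], [-2.96, 2.96]. Speed limits (rad/s): [2.39, 2.39, 3.14, 3.14, 3.14, 3.14, 3.14].

INTERFACE

Orientations are given as a unit quaternion [w, x, y, z].
In Python, from station import bot, imaging gives the robot as it stands.
- The arm moves only by the tool move_arm, never from a script. Its argument "commands" is a list that holds one entry, the list of rows, each a list of 7 numbers: the shift along the tool's x, y, z in m, then the turn, a rotation vector about the tool's x, y, z in degrees, then the finger opening in m, from 0 to 0.0854. In form: [[[x, y, z, rx, ry, rz, grip], ...]]. A call has 1 to 20 rows; each row shifts and turns the commanded pose from where the row before left it, along the tool's axes as they then stand; what a row does not reach is not made up. A row lasts 1/8 s, in which the tool goes at most 62.5 mm and 10.7 degrees, less where a joint would pass 70% of its speed; a pose out of reach is approached as far as the arm can. A call is refused whole if a number of a shift passes 0.0625 or a number of a turn 10.7, either way. A call with a gripper value outside its range is refused whole. The fingers move at their own pace and stop on an object; "squeeze" is the grip in N (left out, the last holds). Time passes only in rows, so rows that do not move let the fingers close. It gives the time, the measured TCP pose, the force, the opening and the grip force at its end, in the units of the state.
- bot.get_obs(): the state, without advancing time (a new reading comes with each control period).
- imaging.read_camera(name): name is "scene" or "side" or "wrist"; returns the picture (384x512x3 uint8, red, green, blue); there is no depth.
- imaging.calibration(name): a dict with "intrinsics" (3x3 intrinsics, pixels), "extrinsics" (4x4, takes a point from camera to world coordinates); the wrist camera has in their place "mount" (4x4, takes a point from camera to tool coordinates, whose origin is the TCP and whose axes are the flange's). Camera axes: x right, y down, z forward; pixel columns grow to the right and rows downward; lengths in m; the calibration is good to about 2 mm. A picture is of the moment at which its call begins: read the wrist's pose just before it. calibration takes no time and is no camera call.
- bot.hand_in(): hands the job in; it is judged then, once.
The state is a dict: "t": time; "q": joint angles; "joint_vel": joint speeds; "joint_torque": joint torques, N m; "eef_pos": TCP position; "tool_rot": TCP orientation; "contact_force": force on the tool from outside, world axes, zero at the start; "torque": the same for the moment, N m; "gripper_width": opening from 0.0 (shut) to 1.0 (fully open); "grasp_force": force on a finger pad.
Only numpy, scipy, OpenCV 4.12 (cv2) and the standard library are available. Lean on these libraries where they do the work, as an engineer would, in place of code of your own. Each camera call takes 0.05 s, during which the arm holds its last target. There are 200 camera calls.

## Working session

There is one attempt and no reset: what is moved stays moved. The work goes in short steps, Python scripts to look and compute and a tool call to move; the robot and the scene stay as the last step left them, time stands still between calls to the robot, and variables do not carry over. Pictures are saved under pics/ and viewed, at most 10 in all, crops included, and the job is handed in when it is done.

Besides the shell and the picture viewer there is one more tool, called after "Call:" as name(argument=value, ...), one argument or row to a line, values as JSON. move_arm: Moves the arm, as the interface text tells. Its arguments: {"type":"object","properties":{"commands":{"type":"array","items":{"type":"array","items":{"type":"array","items":{"type":"number"}}}},"squeeze":{"type":"number"}},"required":["commands"]}

```bash
mkdir -p pics; python3 - <<'E'
from station import bot, imaging
import cv2,numpy as np
o=bot.get_obs();print({k:np.round(v,3).tolist() for k,v in o.items()})
a=imaging.read_camera("scene");b=imaging.read_camera("side")
cv2.imwrite("pics/s.png",a[...,::-1]);cv2.imwrite("pics/d.png",b[...,::-1])
for n in("scene","side"):
  c=imaging.calibration(n);print(n,np.round(c["intrinsics"],2).tolist(),np.round(c["extrinsics"],4).tolist())
print(np.round(imaging.calibration("wrist")["mount"],4).tolist())
E
```

```text
{'t': 0.0, 'q': [1.16, 0.478, 0.022, 1.556, -0.012, 1.109, -0.083], 'joint_vel': [-0.0, -0.001, 0.0, -0.0, 0.001, -0.002, -0.001], 'joint_torque': [0.0, -59.645, 1.608, -28.12, 0.012, 0.009, -0.0], 'eef_pos': [0.201, -0.644, 0.23], 'tool_rot': [-0.001, 0.989, 0.151, -0.0], 'contact_force': [0.042, -0.18, -0.095], 'torque': [-0.011, 0.03, -0.028], 'grasp_force': 0.0, 'gripper_width': 1.0}
scene [[404.69, 0.0, 252.93], [0.0, 404.69, 195.02], [0.0, 0.0, 1.0]] [[0.8268, 0.4222, -0.3717, 1.0173], [0.5623, -0.6394, 0.5244, -0.5033], [-0.0162, -0.6426, -0.766, 0.9062], [0.0, 0.0, 0.0, 1.0]]
side [[492.73, 0.0, 252.23], [0.0, 492.73, 189.55], [0.0, 0.0, 1.0]] [[-0.8619, -0.3998, 0.3119, 0.1485], [-0.507, 0.6776, -0.5327, 0.8081], [0.0016, -0.6173, -0.7867, 1.1562], [0.0, 0.0, 0.0, 1.0]]
[[-0.0009, -0.9521, -0.3059, 0.0779], [1.0, -0.0009, -0.0003, -0.0009], [0.0, -0.3059, 0.9521, -0.1433], [0.0, 0.0, 0.0, 1.0]]
```

View pics/s.png

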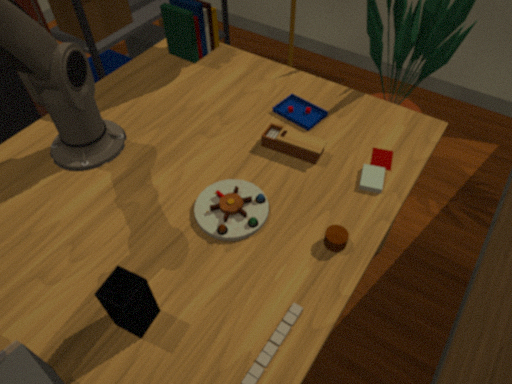

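View pics/d.png

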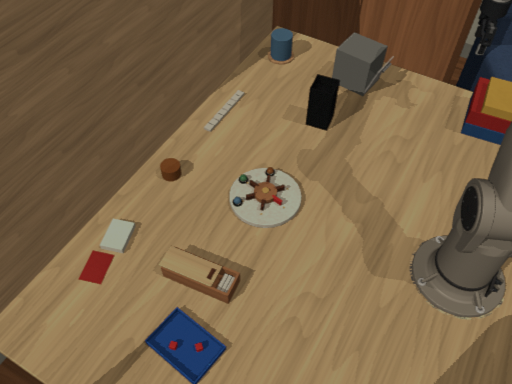

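The scene view shows the dial at about (232,208), with blue at (261,198), green at (253,223), amber at (221,230) and the red tooth at (219,194). In the side view the dial is at (265,195) and green at (243,179). Next I'll work out their positions and enlarge both crops.

```bash
cat > h.py <<'E'
import numpy as np,cv2
from station import imaging
def ray(n,uv,z):
    c=imaging.calibration(n);K=c["intrinsics"];T=np.array(c["extrinsics"])
    d=T[:3,:3]@np.linalg.solve(K,[uv[0],uv[1],1.]);return T[:3,3]+d*(z-T[2,3])/d[2]
E
python3 - <<'E'
from h import *
out=[]
for n,f,(cx,cy) in(("scene","s",(232,209)),("side","d",(265,196))):
  im=cv2.imread(f"pics/{f}.png");x0,y0=cx-50,cy-40
  cr=im[y0:y0+80,x0:x0+100];out.append(cv2.resize(cr,None,fx=7,fy=3.5*1.0*2*0.5) if 0 else cv2.resize(cr,(500,400),interpolation=cv2.INTER_CUBIC))
  hsv=cv2.cvtColor(cr,cv2.COLOR_BGR2HSV);H,S,V=cv2.split(hsv)
  w=((S<70)&(V>90)).astype(np.uint8)
  cs,_=cv2.findContours(w,0,1);c=max(cs,key=cv2.contourArea);h=cv2.convexHull(c)
  pts=np.array([ray(n,p[0]+[x0,y0],.018) for p in h]) # rim
  (mx,my),r=cv2.minEnclosingCircle((pts[:,:2]*1000).astype(np.float32))
  A=np.c_[2*pts[:,:2],np.ones(len(pts))];s=np.linalg.lstsq(A,(pts[:,:2]**2).sum(1),rcond=None)[0]
  print(n,"circle",mx,my,r,"fit",s[:2],np.sqrt(s[2]+s[:2]@s[:2]))
  for nm,m,z in(("red",((H<5)|(H>174))&(S>180)&(V>90),.038),("green",(H>60)&(H<95)&(S>90),.029),("blue",(H>97)&(H<125)&(S>90),.029),("cap",(H>8)&(H<25)&(S>150)&(V>140),.040)):
    k,l,st,ce=cv2.connectedComponentsWithStats(m.astype(np.uint8))
    for i in range(1,k):
      if st[i,4]>5: print(nm,st[i,4],ce[i]+[x0,y0],np.round(ray(n,ce[i]+[x0,y0],z),4))
cv2.imwrite("pics/c.png",cv2.resize(np.hstack(out),(800,320)))
E
```

```text
scene circle 556.7061157226562 34.99699020385742 103.2260513305664 fit [0.55831847 0.03530289] 0.102189266934939
red 15 [219.         193.26666667] [0.5126 0.0438 0.038 ]
green 10 [253.1 220.1] [0.6415 0.0247 0.029 ]
blue 21 [260.23809524 197.04761905] [0.6129 0.1024 0.029 ]
cap 73 [187.54794521 173.78082192] [0.3911 0.0512 0.04  ]
cap 313 [200.70607029 185.35463259] [0.452  0.0372 0.04  ]
cap 43 [244.60465116 175.20930233] [0.5343 0.1387 0.04  ]
cap 41 [276.6097561  175.95121951] [0.6137 0.1874 0.04  ]
cap 7 [268.         173.14285714] [0.5867 0.1831 0.04  ]
cap 31 [267.48387097 187.48387097] [0.6157 0.1355 0.04  ]
cap 26 [190.         189.15384615] [0.4356 0.0092 0.04  ]
cap 7 [183.28571429 219.85714286] [ 0.4905 -0.0841  0.04  ]
cap 34 [245.08823529 243.82352941] [ 0.6712 -0.055   0.04  ]
side circle 554.364013671875 38.92345428466797 108.60041046142578 fit [0.55597083 0.0396832 ] 0.10636600208377449
red 39 [276.58974359 199.56410256] [0.514  0.0469 0.038 ]
green 16 [242.75   177.0625] [0.6435 0.0185 0.029 ]
blue 30 [236.86666667 200.33333333] [0.6134 0.1009 0.029 ]
```

View pics/c.png

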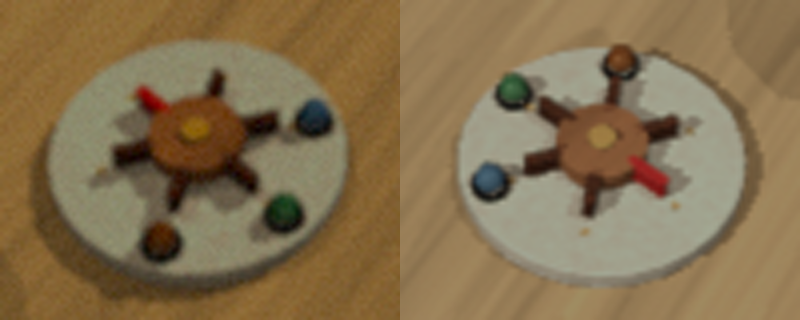

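Green is in the middle cup (0°), opposite the red tooth, so it needs 3 clicks. The dial centre is about (0.557, 0.037), and its +x axis is at about -11°. I'll shut the fingers, turn the hand and move above the dial for a close look.

Call:
move_arm(
  commands=[
    [[0,0.035,0,0,0,-10.3,0],[0,0.035,0,0,0,-10.3,0],[0,0.035,0,0,0,-10.3,0],[0,0.035,0,0,0,-10.3,0],[0,0.035,0,0,0,-10.3,0],[0,0.035,0,0,0,-10.3,0],[0.04,0.01,0,0,0,0,0],[0.04,0.01,0,0,0,0,0],[0.04,0.01,0,0,0,0,0],[0.04,0.01,0,0,0,0,0],[0.04,0,0,0,0,0,0],[0.04,0,0,0,0,0,0],[0.04,0,0,0,0,0,0],[0.04,0,0,0,0,0,0]],
  ],
)

```text
t: 1.85
eef_pos: [0.4375, -0.4822, 0.2308]
tool_rot: [-0.0, 0.771, 0.637, -0.0]
contact_force: [-0.0, -0.3, -0.5]
gripper_width: 0.005
grasp_force: 0.0
```

Call:
move_arm(
  commands=[
    [[0.047,0,0,0,0,0,0],[0.047,0,0,0,0,0,0],[0.047,0,0,0,0,0,0],[0.047,0,0,0,0,0,0],[0.047,0,0,0,0,0,0],[0.047,0,0,0,0,0,0],[0.047,0,0,0,0,0,0],[0.047,0,0,0,0,0,0],[0.047,0,0,0,0,0,0],[0.047,0,0,0,0,0,0],[0.047,0,0,0,0,0,0],[0.047,0,0,0,0,0,0],[0,0,0,0,0,0,0],[0,0,0,0,0,0,0],[0,0,0,0,0,0,0]],
  ],
)

```text
t: 3.72
eef_pos: [0.5437, 0.0684, 0.231]
tool_rot: [0.0, 0.772, 0.636, -0.001]
contact_force: [-0.3, 0.0, 0.4]
gripper_width: 0.002
grasp_force: 0.0
```

```bash
cat >> h.py <<'E'
from station import bot
from scipy.spatial.transform import Rotation as R
def wcam(z_list=None):
    o=bot.get_obs();im=imaging.read_camera("wrist")
    T=np.eye(4);q=np.array(o["tool_rot"]);T[:3,:3]=R.from_quat(q[[1,2,3,0]]).as_matrix();T[:3,3]=o["eef_pos"]
    c=imaging.calibration("wrist");return im[...,::-1].copy(),np.array(c["intrinsics"]),T@np.array(c["mount"])
def wray(K,T,uv,z):
    d=T[:3,:3]@np.linalg.solve(K,[uv[0],uv[1],1.]);return T[:3,3]+d*(z-T[2,3])/d[2]
def look(name):
    im,K,T=wcam();cv2.imwrite(f"pics/{name}.png",im);np.savez(f"{name}.npz",K=K,T=T)
    H,S,V=cv2.split(cv2.cvtColor(im,cv2.COLOR_BGR2HSV))
    for nm,m,z in(("red",((H<6)|(H>174))&(S>150)&(V>60),.038),("green",(H>60)&(H<95)&(S>90),.029),("blue",(H>97)&(H<125)&(S>90),.029),("brass",(H>18)&(H<32)&(S>110)&(V>90),.018)):
        k,l,st,ce=cv2.connectedComponentsWithStats(m.astype(np.uint8))
        for i in range(1,k):
            if st[i,4]>25: print(nm,st[i,4],np.round(ce[i]),np.round(wray(K,T,ce[i],.040 if nm=="brass" and st[i,4]>250 else z),4))
E
python3 -c "
from h import *
look('w1');print(bot.get_obs()['eef_pos'],bot.get_obs()['q'])"
```

```text
red 292 [229. 192.] [0.5135 0.0472 0.038 ]
green 175 [344. 190.] [0.6431 0.0208 0.029 ]
blue 354 [308. 125.] [0.6123 0.1021 0.029 ]
brass 8649 [69. 94.] [0.3769 0.1805 0.04  ]
brass 7654 [128.  96.] [0.435  0.1669 0.04  ]
brass 616 [147.  43.] [0.4684 0.21   0.04  ]
brass 3051 [205.  59.] [0.5202 0.1854 0.04  ]
brass 641 [249.  44.] [0.5653 0.1902 0.04  ]
brass 1558 [277.  43.] [0.5919 0.1865 0.04  ]
brass 116 [309.  12.] [0.6302 0.2107 0.018 ]
brass 263 [320.  32.] [0.634  0.1883 0.04  ]
brass 385 [347.  53.] [0.6573 0.1648 0.04  ]
brass 230 [431.  23.] [0.7501 0.1771 0.018 ]
brass 113 [490.  11.] [0.8081 0.1768 0.018 ]
brass 77 [498.   9.] [0.8167 0.1767 0.018 ]
brass 528 [455.  32.] [0.7613 0.1626 0.04  ]
brass 26 [24. 48.] [0.3358 0.2342 0.018 ]
brass 2309 [ 36. 126.] [0.3307 0.1564 0.04  ]
brass 128 [335.  87.] [0.6478 0.1346 0.018 ]
brass 118 [297.  82.] [0.6089 0.1473 0.018 ]
brass 341 [115. 143.] [0.4065 0.1237 0.04  ]
brass 8332 [473. 241.] [ 0.7829 -0.0669  0.04  ]
brass 1655 [431. 249.] [ 0.7341 -0.0671  0.04  ]
brass 75 [ 46. 192.] [0.2974 0.0823 0.018 ]
brass 88 [  3. 18
[... 640 characters left out ...]
 0.018 ]
brass 214 [143. 285.] [ 0.3722 -0.0631  0.018 ]
brass 2086 [ 20. 331.] [ 0.2064 -0.0865  0.04  ]
brass 65 [ 78. 315.] [ 0.2726 -0.0918  0.018 ]
brass 57 [111. 313.] [ 0.318  -0.0963  0.018 ]
brass 130 [ 69. 326.] [ 0.2535 -0.106   0.018 ]
brass 224 [428. 329.] [ 0.7396 -0.2064  0.018 ]
brass 45 [ 88. 319.] [ 0.2836 -0.1009  0.018 ]
brass 45 [155. 340.] [ 0.3632 -0.1522  0.018 ]
brass 82 [  9. 358.] [ 0.148  -0.1428  0.018 ]
brass 60 [358. 349.] [ 0.6408 -0.2219  0.018 ]
brass 26 [143. 350.] [ 0.3411 -0.1654  0.018 ]
brass 127 [  5. 370.] [ 0.1333 -0.1616  0.018 ]
[0.54372355 0.06847743 0.23110802] [ 0.1947086   0.31672356 -0.52944773  1.83248748  0.18392805  1.04148592
 -0.59834852]
```

View pics/w1.png

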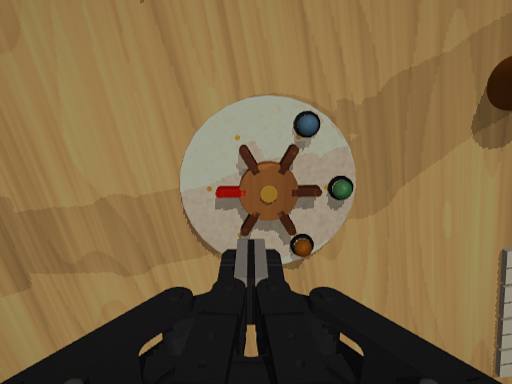

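The wrist view shows the hub cap at (268,194), the red tooth at (229,192) pointing left and the green marble at (342,188), directly opposite. That confirms 3 clicks, centre (0.557, 0.037). I'll move over the gap behind the red tooth and stop at z of about 0.06.

Call:
move_arm(
  commands=[
    [[-0.0277,-0.0139,0,0,0,0,0],[-0.0277,-0.0139,0,0,0,0,0],[0,0,0.03,0,0,-10,0],[0,0,0.03,0,0,-10,0],[0,0,0.03,0,0,-10,0],[0,0,0.03,0,0,0,0],[0,0,0.03,0,0,0,0],[0,0,0.02,0,0,0,0],[0,0,0,0,0,0,0],[0,0,0,0,0,0,0],[0,0,0,0,0,0,0]],
  ],
)

```text
t: 5.15
eef_pos: [0.5069, 0.0208, 0.0624]
tool_rot: [0.001, 0.58, 0.815, 0.001]
contact_force: [0.6, 0.1, 0.4]
gripper_width: 0.005
grasp_force: 0.0
```

```bash
python3 -c "
from h import *
o=bot.get_obs();e=o['eef_pos'];q=o['tool_rot'];d=e[:2]-np.array([.557,.037]);print(e,np.hypot(*d),np.degrees(np.arctan2(d[1],d[0]))%360,np.degrees(2*np.arctan2(q[2],q[1])),o['contact_force'])
im,K,T=wcam();s=imaging.read_camera('side')[...,::-1]
cv2.imwrite('pics/w2.png',np.hstack([cv2.resize(im,(400,300)),cv2.resize(s[140:260,190:350],(400,300))]))"
```

```text
[0.5068983  0.02081221 0.06236179] 0.05265191960597319 197.90557065657828 109.11873505045902 [0.57052152 0.13006541 0.42308094]
```

View pics/w2.png

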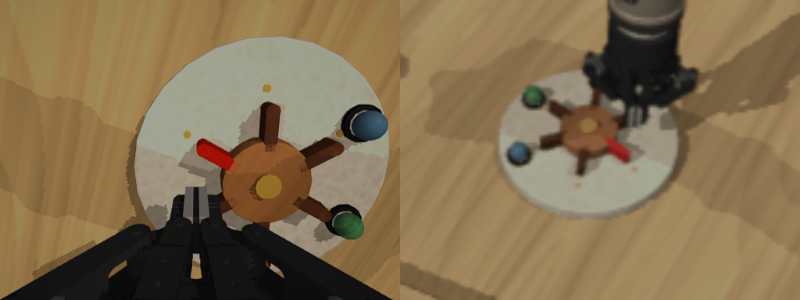

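The fingertips are centred in the gap behind the red tooth, and the hub and cups are clear. I'll lower, sweep one 55° arc clockwise, then lift.

Call:
move_arm(
  commands=[
    [[0,0,0.018,0,0,0,0],[0,0,0.017,0,0,0,0],[0,0,0,0,0,0,0],[0.0047,0.0002,0,0,0,5,0],[0.0047,0.0002,0,0,0,5,0],[0.0047,0.0002,0,0,0,5,0],[0.0047,0.0002,0,0,0,5,0],[0.0047,0.0002,0,0,0,5,0],[0.0047,0.0002,0,0,0,5,0],[0.0047,0.0002,0,0,0,5,0],[0.0047,0.0002,0,0,0,5,0],[0.0047,0.0002,0,0,0,5,0],[0.0047,0.0002,0,0,0,5,0],[0.0047,0.0002,0,0,0,5,0],[0,0,0,0,0,0,0],[0,0,0,0,0,0,0],[0,0,0,0,0,0,0]],
  ],
)

```text
t: 7.38
eef_pos: [0.5131, 0.07, 0.0263]
tool_rot: [-0.0, 0.89, 0.455, -0.0]
contact_force: [0.2, 1.0, -1.2]
gripper_width: 0.0
grasp_force: 0.0
```

```bash
python3 -c "
from h import *
o=bot.get_obs();e=o['eef_pos'];q=o['tool_rot'];d=e[:2]-np.array([.557,.037]);print(e,np.hypot(*d),np.degrees(np.arctan2(d[1],d[0]))%360,np.degrees(2*np.arctan2(q[2],q[1])),o['contact_force'])
im,K,T=wcam();s=imaging.read_camera('side')[...,::-1]
cv2.imwrite('pics/w3.png',np.hstack([cv2.resize(im,(400,300)),cv2.resize(s[140:260,190:350],(400,300))]))"
```

```text
[0.51313158 0.07000034 0.02625177] 0.05489499651048825 143.04741081485398 54.188145721896596 [ 0.22875845  0.99073515 -1.24379844]
```

View pics/w3.png

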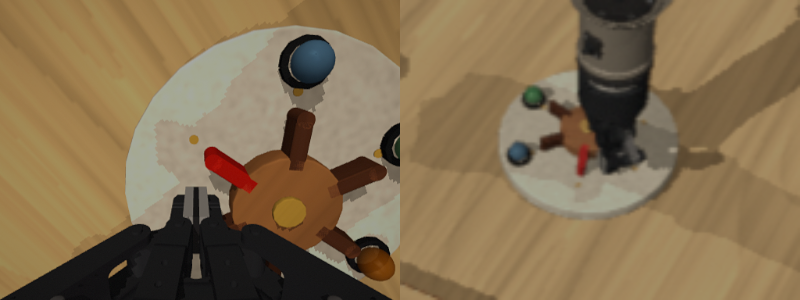

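The red tooth now lines up with the next brass dot and another tooth points at blue, so that's exactly one click, with the fingertip free. I'll lift, go back to the same gap and lower again.

Call:
move_arm(
  commands=[
    [[0,0,-0.018,0,0,0,0],[0,0,-0.018,0,0,0,0],[0,0,0,0,0,0,0],[-0.0094,0.0008,0,0,0,-10,0],[-0.0094,0.0008,0,0,0,-10,0],[-0.0094,0.0008,0,0,0,-10,0],[-0.0094,0.0008,0,0,0,-10,0],[-0.0094,0.0008,0,0,0,-10,0],[-0.0047,0.0002,0,0,0,-5,0],[0,0,0,0,0,0,0],[0,0,0,0,0,0,0]],
  ],
)

```text
t: 8.85
eef_pos: [0.5058, 0.0211, 0.0623]
tool_rot: [-0.0, 0.58, 0.814, 0.0]
contact_force: [0.1, -0.2, 0.4]
gripper_width: -0.002
grasp_force: 0.0
```

```bash
cat > st.py <<'E'
from h import *
o=bot.get_obs();e=o['eef_pos'];q=o['tool_rot'];d=e[:2]-np.array([.557,.037]);print(e,np.hypot(*d),np.degrees(np.arctan2(d[1],d[0]))%360,np.degrees(2*np.arctan2(q[2],q[1])),o['contact_force'])
E
python3 st.py
```

```text
[0.50580853 0.02106382 0.06231617] 0.05361462998145294 197.29164544071438 109.05571216763467 [ 0.10542815 -0.19307043  0.36647038]
```

Back at the same start pose, so I'll do the second click and return.

Call:
move_arm(
  commands=[
    [[0,0,0.018,0,0,0,0],[0,0,0.017,0,0,0,0],[0,0,0,0,0,0,0],[0.0047,0.0002,0,0,0,5,0],[0.0047,0.0002,0,0,0,5,0],[0.0047,0.0002,0,0,0,5,0],[0.0047,0.0002,0,0,0,5,0],[0.0047,0.0002,0,0,0,5,0],[0.0047,0.0002,0,0,0,5,0],[0.0047,0.0002,0,0,0,5,0],[0.0047,0.0002,0,0,0,5,0],[0.0047,0.0002,0,0,0,5,0],[0.0047,0.0002,0,0,0,5,0],[0.0047,0.0002,0,0,0,5,0],[0,0,0,0,0,0,0],[0,0,0,0,0,0,0],[0,0,0,0,0,0,0],[0,0,-0.018,0,0,0,0],[0,0,-0.018,0,0,0,0],[0,0,0,0,0,0,0]],
  ],
)

```text
t: 11.35
eef_pos: [0.5145, 0.0703, 0.0653]
tool_rot: [0.001, 0.89, 0.455, 0.002]
contact_force: [-0.0, -1.0, -0.0]
gripper_width: -0.002
grasp_force: 0.0
```

```bash
python3 st.py; python3 -c "
from h import *
im,K,T=wcam();s=imaging.read_camera('side')[...,::-1]
cv2.imwrite('pics/w4.png',np.hstack([cv2.resize(im,(400,300)),cv2.resize(s[140:260,190:350],(400,300))]))"
```

```text
[0.5144728  0.07025533 0.06533851] 0.05398592276779092 141.9753847981708 54.135826169140344 [-0.01039477 -0.98555516 -0.04257877]
```

View pics/w4.png

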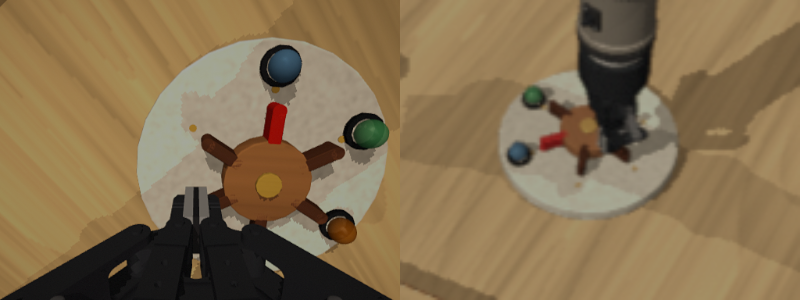

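The red tooth now points at blue, which is two clicks. One more to go, so I'll return to the gap.

Call:
move_arm(
  commands=[
    [[-0.0094,0.0008,0,0,0,-10,0],[-0.0094,0.0008,0,0,0,-10,0],[-0.0094,0.0008,0,0,0,-10,0],[-0.0094,0.0008,0,0,0,-10,0],[-0.0094,0.0008,0,0,0,-10,0],[-0.0047,0.0002,0,0,0,-5,0],[0,0,0,0,0,0,0],[0,0,0,0,0,0,0]],
  ],
)

```text
t: 12.45
eef_pos: [0.5054, 0.0209, 0.063]
tool_rot: [-0.0, 0.58, 0.814, -0.0]
contact_force: [0.7, -0.5, 0.2]
gripper_width: -0.001
grasp_force: 0.0
```

```bash
python3 st.py
```

```text
[0.50535541 0.02089297 0.06298702] 0.054098062570591125 197.32176865584262 109.05917412332781 [ 0.66218841 -0.5038603   0.15696884]
```

Call:
move_arm(
  commands=[
    [[0,0,0.018,0,0,0,0],[0,0,0.017,0,0,0,0],[0,0,0,0,0,0,0],[0.0047,0.0002,0,0,0,5,0],[0.0047,0.0002,0,0,0,5,0],[0.0047,0.0002,0,0,0,5,0],[0.0047,0.0002,0,0,0,5,0],[0.0047,0.0002,0,0,0,5,0],[0.0047,0.0002,0,0,0,5,0],[0.0047,0.0002,0,0,0,5,0],[0.0047,0.0002,0,0,0,5,0],[0.0047,0.0002,0,0,0,5,0],[0.0047,0.0002,0,0,0,5,0],[0.0047,0.0002,0,0,0,5,0],[0,0,0,0,0,0,0],[0,0,0,0,0,0,0],[0,0,0,0,0,0,0],[0,0,-0.018,0,0,0,0],[0,0,-0.018,0,0,0,0],[0,0,0,0,0,0,0]],
  ],
)

```text
t: 14.95
eef_pos: [0.5143, 0.0701, 0.0664]
tool_rot: [0.001, 0.89, 0.455, 0.002]
contact_force: [0.3, -0.7, -0.3]
gripper_width: -0.002
grasp_force: 0.0
```

Call:
move_arm(
  commands=[
    [[0,0,-0.04,0,0,0,0],[0,0,-0.04,0,0,0,0],[0,0,-0.04,0,0,0,0],[0,0,0,0,0,0,0],[0,0,0,0,0,0,0],[0,0,0,0,0,0,0]],
  ],
)

```text
t: 15.7
eef_pos: [0.5119, 0.0697, 0.183]
tool_rot: [-0.0, 0.89, 0.455, -0.001]
contact_force: [0.9, -0.8, 0.5]
gripper_width: -0.0
grasp_force: 0.0
```

```bash
python3 st.py; python3 -c "
from h import *
im,K,T=wcam();s=imaging.read_camera('side')[...,::-1]
cv2.imwrite('pics/w5.png',np.hstack([cv2.resize(im,(400,300)),cv2.resize(s,(400,300))]))"
```

```text
[0.51189099 0.06971133 0.18296295] 0.05572121733178229 144.05180933069454 54.15415662558359 [ 0.86609185 -0.7771369   0.49093483]
```

View pics/w5.png

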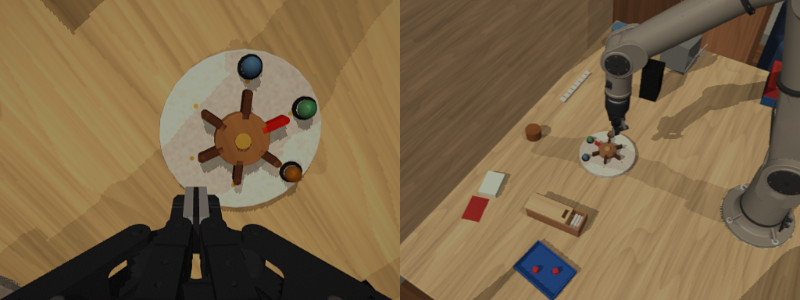

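The red tooth rests pointing at the green marble (304,108). All three marbles are in their cups, the other things haven't moved, and the hand is clear.

```bash
python3 -c "
from station import bot
print(bot.hand_in())"
```

```text
the job is handed in; nothing more can be done
None
```

Done: I flicked the wheel three clicks clockwise, and its red tooth now rests pointing at the green marble. All marbles are still in their cups, nothing else on the shelf was knocked, and the hand is clear; the job is handed in at about 16 s.

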